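# Seat the sliding board and turn its keeper

### The arm

A 7-joint arm with a two-finger parallel gripper is mounted at the origin on a cart in front of the work surface, level with it; the furniture and walls round the work are solid. World frame = base frame: x ahead of the robot, y to its left, z up, the work surface at z = 0. Lengths are in m, angles in rad, forces in N, time in s.
With the tool pointing down it reaches from about 0.4 to 0.85 m from the base axis. Payload 4.4 kg.
Tool frame: the origin (TCP) lies between the finger pads; the fingertips stand 19 mm ahead of it and the grasp point (between the pads) is the TCP; z points along the fingers, y is the line along which they close (so a half turn about z gives the same grasp; the last joint's range is limited). The gripper opens to 94 mm and grips with 3 to 60 N. Pads are 16 mm wide; open, the fingers measure 119 mm over their backs; the gripper's body (75 mm by 177 mm) begins 78 mm behind the grasp point.
Start: joints at [-1.225, 0.628, 0.038, 1.517, -0.027, 0.996, -0.02], TCP at [0.26, 0.596, 0.187] pointing down, gripper open.
Joint ranges: [-3.06, 3.06], [-0.37, 2.12], [-1.25, 1.32], [0.18, 2.47], [-1.1, 4.24], [0.23, 1.98], [-2.94, 2.94]. Speed limits (rad/s): [2.57, 2.57, 3.14, 3.14, 3.14, 3.14, 3.14].

### API

Orientations are given as [roll, pitch, yaw] about the fixed x, y, z axes, in that order (R = Rz(yaw) Ry(pitch) Rx(roll)).
In Python, from cell import * gives the robot as it stands. The module is installed in compiled form; this text tells all that it offers.
- The arm moves only by the shell command python3 -m inch 'ROWS'. ROWS is JSON, a list of rows, each a list of 7 numbers: the gripper's target within -1 to 1 (fully open at 1, half-way at 0, shut at -1), then the shift along the tool's x, y, z as a fraction of full scale, then the turn, a rotation vector about the tool's x, y, z as a fraction of full scale. A call has 1 to 20 rows; each row is the pose to reach, as a shift and turn from the pose commanded when the call began, along the tool's axes at that moment; what a row does not reach only later rows make up. Full scale, the value 1, is 0.25 m for a shift and pi/2 rad for a turn. A row lasts 1/12 s, in which the tool goes at most 41.7 mm and 7.16 degrees, less where a joint would pass 70% of its speed; a pose out of reach is approached as far as the arm can. A call with a number of a shift or a turn outside -1 to 1 is refused whole. A call with a gripper value outside its range is refused whole. The fingers move at their own pace and stop on an object; the grip force is fixed at half the most. Time passes only in rows, so rows that repeat a pose let the fingers close. It gives the time, the measured TCP pose, the force, the opening and the grip force at its end, in the units of the state.
- get_obs(): the state, without advancing time (a new reading comes with each control period).
- camera(name): name is "scene" or "top"; returns a dict with "color" (384x512x3 uint8, blue, green, red), "fx", "fy", "cx", "cy" (pixels), "rvec" (rotation vector, rad) and "tvec" (3), from world to camera coordinates, as OpenCV has them. Camera axes: x right, y down, z forward; pixel columns grow to the right and rows downward; lengths in m; the calibration is good to about 2 mm. A picture is of the moment at which its call begins. There is no depth.
- hand_in(): hands the job in; it is judged then, once.
The state is a dict: "time_s": time; "q": joint angles; "qd": joint speeds; "tau": joint torques, N m; "tcp_pos": TCP position; "tool_rot": TCP orientation; "ft_force": force on the tool from outside, world axes, zero at the start; "ft_torque": the same for the moment, N m; "opening": finger opening in m; "grasp_force": force on a finger pad.
Only numpy, scipy, OpenCV 4.12 (cv2) and the standard library are available. Lean on these libraries where they do the work, as an engineer would, in place of code of your own. Each camera call takes 0.05 s, during which the arm holds its last target. There are 200 camera calls.

### The job

Push the board that carries the glass beaker along the rails of its stand, from behind and slowly, until it drops into its locating notches; then push the stand's small keeper bar round by its peg, across the board, as far as it goes. Everything is only pushed: do not lift anything, do not touch the beaker, which must stay standing on the board, and leave the other things on the bench alone.

Things in the scene. Friction and masses are not known exactly. Their poses are not given: they have to be found in the camera images.
- stand: Low aluminium stand fixed to the bench, 380 x 151 mm plan, open at the ends and above; rails along its x, tops 30 mm above the bench, with 7 mm deep notches for the board's feet; 46 mm high fences (inner faces y = +-67.5 mm) guide the board. Origin: centre of its underside; z up; +x is the way to push the board (about the robot's left), +y the keeper's side (towards the robot).
- board: Loose plywood board, 150 (x, along the rails) x 130 x 14 mm, about 0.4 kg, on four feet 12 mm high. Origin: centre of the plate's underside; axes as the stand's. On the rails the origin is 42 mm above the bench; seated it has dropped level to 35 mm (top 49 mm). It starts 70 to 170 mm short of the seat and slides with a few newtons; its fore and aft feet run on separate rails, so it drops only at the seat.
- board_push (a point): Middle of the board's rear end face (the end at its -x, away from the seat), half-way up the 14 mm thickness: the place to push. Axes as the board's.
- seat (a point): Where the board's origin lies when seated: on the stand's centre line, 90 mm from the stand's origin towards +x, 35 mm above the bench. Axes as the stand's. There the notches stop the board (2.5 mm play each way); push slowly, or it may skip over them.
- keeper (a joint): Angle of the keeper, a flat steel bar (80 x 16 x 6 mm) on an upright pivot; rad, -0.3 to 1.57. At 0 it points to the stand's -x, parked along the +y fence; growing values swing it anticlockwise from above; at 1.57, its stop, it lies square across the rear of the seated board, 2.5 mm above it. Turns at about 0.7 N on the peg, stays where left, and cannot pass over a board that has not dropped.
- keeper_pivot (a point): The keeper's pivot axis (vertical), at the bar's underside, 51.5 mm above the bench; fixed to the stand at its x = 40 mm, y = 87 mm. Axes as the stand's.
- keeper_peg (a point): Centre of the upright black peg (14 mm diameter, 34 mm high, from 57.5 to 91.5 mm above the bench) on the keeper bar, 60 mm from the pivot axis: push the keeper by its side. Turns with the bar.
- beaker: Small glass beaker, 62 x 70 mm, 71 mm high, standing loose on the board about 30 mm ahead (+x) of the board's centre. Origin: centre of its underside; z up. Not to be touched.
- tape_roll: Roll of tape, 98 mm across, 25 mm high, lying flat on the bench; origin at the centre of its underside. Leave alone.
- wide_jar: Clear glass jar with stopper, 85 mm across, 162 mm high; origin at the centre of its underside. Leave alone.
- marker_pen: Marker pen, 135 mm long, 17 mm thick, lying on the bench along its y; origin under its centre. Leave alone.
- white_jar: White plastic jar with lid, 88 mm across, 124 mm high; origin at the centre of its underside. Leave alone.
Things that resemble listed ones, but are neither listed nor needed, are in the scene too. Of the things that look like the board, the larger one is meant.

How it is judged:
On the way, in this order (a step that is already met when the one before it is completed fails the run):
1. the board has dropped into its notches, the keeper still open (x of board in the frame of stand between 0.085 and 0.095 m and z of board in the frame of stand between 0.032 and 0.0375 m and angle between the x axis of board and the x axis of stand, either way round below 0.06 rad and angle between board's own z axis and vertical below 0.025 rad and value of joint keeper below 0.8 rad), for 0.2 s.
2. the keeper is turned across the board to its stop (x of board in the frame of stand between 0.085 and 0.095 m and z of board in the frame of stand between 0.032 and 0.0375 m and angle between the x axis of board and the x axis of stand, either way round below 0.06 rad and angle between board's own z axis and vertical below 0.025 rad and value of joint keeper above 1.37 rad), for 0.2 s.
At the end, for the whole second after the job is handed in: The board is seated: its origin within 5 mm of the seat along the rails and within 2.5 mm in height, level; the keeper is at 1.37 rad or more; the beaker stands upright and still on the board; the other things are within 30 mm of where they were (all of step 2 and linear speed of each of board, beaker below 0.02 m/s and angle between beaker's own z axis and vertical below 0.1 rad and z of beaker in the frame of board between 0.01 and 0.018 m and distance of each of tape_roll, wide_jar, marker_pen, white_jar from where it was at the start of the episode below 0.03 m); the robot touches nothing.
It fails at once if the board is lifted off its rails (by more than 12 mm) (z of board in the frame of stand above 0.054 m).
It fails at once if the beaker is touched by the robot (contact force between any of the fingers, the arm and beaker above 0.5 N).
It fails at once if the beaker tips over or leaves the board (angle between beaker's own z axis and vertical above 0.5 rad or z of beaker in the frame of board above 0.04 m or z of beaker in the frame of board below -0.005 m).
It fails at once if the tape roll, glass jar, marker pen or white jar is moved or lifted by more than 30 mm (distance of any of tape_roll, wide_jar, marker_pen, white_jar from where it was at the start of the episode above 0.03 m).
It also fails if it takes over 54 s, if anything falls off the work surface, if the arm or the gripper's body presses on something with over 40 N, if the wrist force passes 120 N, or if a joint passes its speed limit or range.

## Working session

There is one attempt and no reset: what is moved stays moved. The work goes in short steps, Python scripts to look and compute and a shell command to move; the robot and the scene stay as the last step left them, time stands still between calls to the robot, and variables do not carry over. Pictures are saved under pics/ and viewed, at most 10 in all, crops included, and the job is handed in when it is done.

```bash
mkdir -p pics; cat > h.py <<'E'
import numpy as np, cv2
from cell import *
def snap(n,f):
    c=camera(n); cv2.imwrite('pics/'+f,c['color']); np.savez('pics/'+f+'.npz',**{k:np.array(c[k]) for k in c}); return c
def K(c): return np.array([[c['fx'],0,c['cx']],[0,c['fy'],c['cy']],[0,0,1.]])
def ray(c,uv,z):
    R=cv2.Rodrigues(np.array(c['rvec'],float))[0]; t=np.array(c['tvec'],float).ravel()
    o=-R.T@t; d=R.T@np.linalg.inv(K(c))@np.array([*uv,1.]); return o+d*(z-o[2])/d[2]
def proj(c,P):
    return cv2.projectPoints(np.array(P,float).reshape(-1,1,3),np.array(c['rvec'],float),np.array(c['tvec'],float),K(c),None)[0][:,0]
E
python3 - <<'E'
from h import *
for n in('scene','top'): snap(n,n+'0.png')
o=get_obs(); print(o['time_s'],o['tcp_pos'],o['tool_rot'],o['ft_force'])
E
```

```text
0.1 [0.25989417 0.59509746 0.18667802] [-3.13991141e+00  3.91712208e-05  2.72977407e+00] [-0.59921471 -0.00701039  0.88294719]
```

View pics/scene0.png

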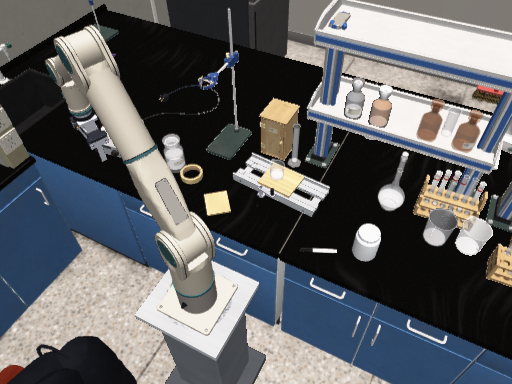

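View pics/top0.png

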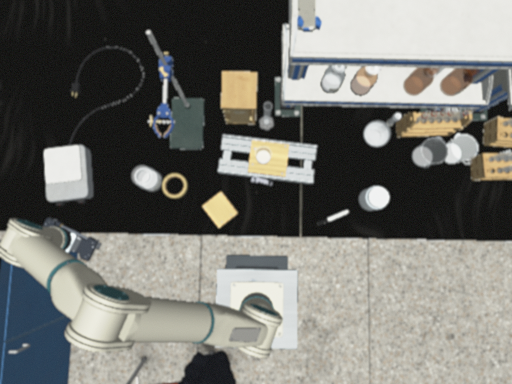

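The scene picture shows the stand near (282,183), the board and beaker on it, a decoy board at (217,203), and the jar, tape, pen and white jar. In the top picture the stand is at about (268,160), the board at (268,158), and the beaker at (263,156). I'll zoom in next.

```bash
python3 - <<'E'
import cv2,numpy as np
a=cv2.imread('pics/top0.png')[125:195,210:325]; b=cv2.imread('pics/scene0.png')[145:220,225:335]
cv2.imwrite('pics/ct.png',cv2.resize(a,None,fx=6.9,fy=6.9,interpolation=cv2.INTER_CUBIC))
cv2.imwrite('pics/cs.png',cv2.resize(b,None,fx=7,fy=7,interpolation=cv2.INTER_CUBIC))
E
```

```text
(no output)
```

View pics/ct.png

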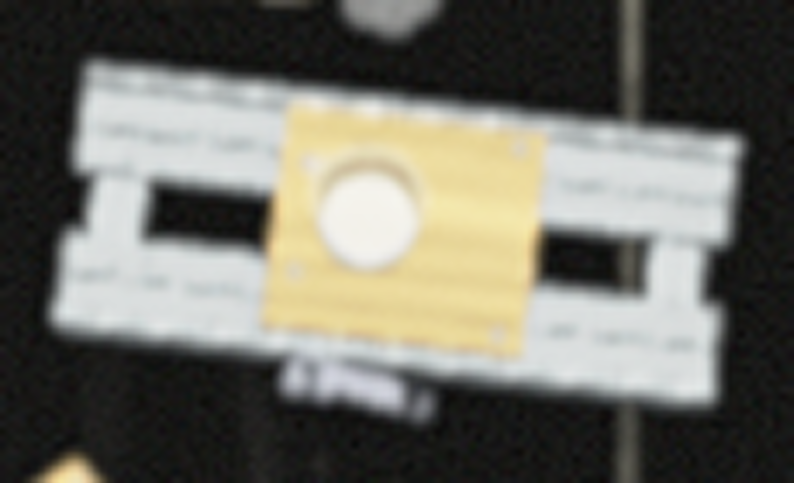

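View pics/cs.png

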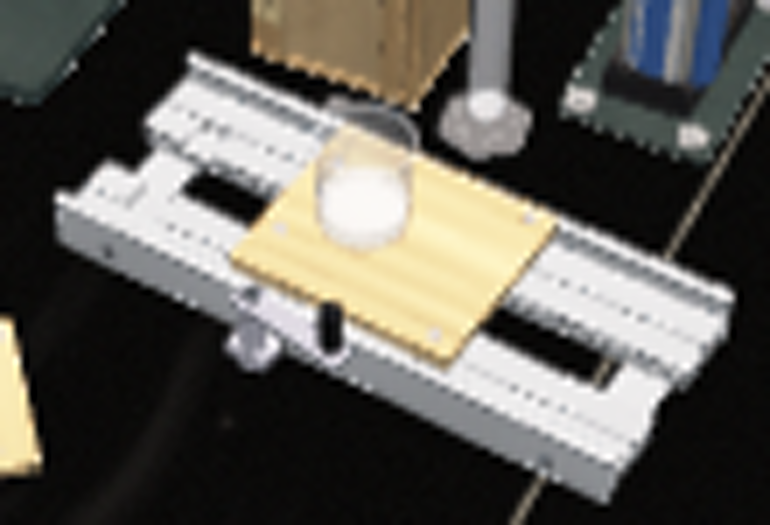

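The crops show the stand's fence corners at about (88,62), (742,137), (716,405) and (50,325) in the top crop. The board's corners are at (290,102), (545,132), (520,357) and (263,328). The peg is at (330,325) in the scene crop, with the keeper parked.

```bash
cat > m.py <<'E'
from h import *
T=dict(np.load('pics/top0.png.npz')); S=dict(np.load('pics/scene0.png.npz'))
ct=lambda x,y:(209.5+(x+.5)/6.9,124.5+(y+.5)/6.9); cs=lambda x,y:(224.5+(x+.5)/7,144.5+(y+.5)/7)
st=np.array([ray(T,ct(*p),.046) for p in[(88,62),(742,137),(716,405),(50,325)]])
ss=np.array([ray(S,cs(*p),.046) for p in[(190,52),(735,297),(612,490),(58,195)]])
bt=np.array([ray(T,ct(*p),.056) for p in[(290,102),(545,132),(520,357),(263,328)]])
bs=np.array([ray(S,cs(*p),.056) for p in[(340,125),(557,220),(445,357),(232,258)]])
for n,a in(('standT',st),('standS',ss),('boardT',bt),('boardS',bs)):
    d=a[0]-a[1]+a[3]-a[2]; print(n,a.mean(0).round(4),'yaw',np.arctan2(d[1],d[0]).round(3),'len',np.linalg.norm(a[0]-a[1]).round(3),np.linalg.norm(a[3]-a[2]).round(3),np.linalg.norm(a[0]-a[3]).round(3))
print('pegtop',ray(S,cs(330,306),.0915),'pegbase',ray(S,cs(332,352),.0575),'bkr',ray(T,ct(368,222),.06))
E
python3 m.py
```

```text
standT [ 0.5872 -0.0337  0.046 ] yaw 1.473 len 0.381 0.383 0.155
standS [ 0.5843 -0.0335  0.046 ] yaw 1.443 len 0.383 0.388 0.147
boardT [ 0.5866 -0.0367  0.056 ] yaw 1.475 len 0.147 0.147 0.132
boardS [ 0.5862 -0.0349  0.056 ] yaw 1.478 len 0.15 0.144 0.128
pegtop [ 0.49235706 -0.03913947  0.0915    ] pegbase [ 0.48890151 -0.04262741  0.0575    ] bkr [ 0.58952139 -0.01572273  0.06      ]
```

```bash
cat > g.py <<'E'
from h import *
from scipy.spatial.transform import Rotation as Ro
C=np.array([.586,-.0335]); Y=1.468
ex=np.array([np.cos(Y),np.sin(Y)]); ey=np.array([-ex[1],ex[0]])
W=lambda x,y,z:np.array([*(C+x*ex+y*ey),z])
L=lambda p:np.array([*((np.array(p[:2])-C)@np.array([ex,ey]).T),p[2]])
def to(P,yaw=Y):
    o=get_obs(); R=Ro.from_euler('xyz',o['tool_rot']); D=R.inv()*Ro.from_euler('xyz',[np.pi,0,yaw])
    print('t',o['time_s'],'stand xyz',L(o['tcp_pos']).round(4),'F',np.round(o['ft_force'],1))
    print('shift',(R.inv().apply(P-o['tcp_pos'])/.25).round(3),'turn',(D.as_rotvec()/(np.pi/2)).round(3))
E
python3 - <<'E'
from g import *
from m import S,cs
print('cyl',L(ray(S,cs(485,140),0)))
to(W(-.125,.01,.25)); to(W(-.125,.01,.25),Y+np.pi)
E
```

```text
standT [ 0.5872 -0.0337  0.046 ] yaw 1.473 len 0.381 0.383 0.155
standS [ 0.5843 -0.0335  0.046 ] yaw 1.443 len 0.383 0.388 0.147
boardT [ 0.5866 -0.0367  0.056 ] yaw 1.475 len 0.147 0.147 0.132
boardS [ 0.5862 -0.0349  0.056 ] yaw 1.478 len 0.15 0.144 0.128
pegtop [ 0.49235706 -0.03913947  0.0915    ] pegbase [ 0.48890151 -0.04262741  0.0575    ] bkr [ 0.58952139 -0.01572273  0.06      ]
cyl [ 0.01952467 -0.15024754  0.        ]
t 0.1 stand xyz [0.5918 0.3889 0.1867] F [-0.6 -0.   0.9]
shift [-2.316 -2.271 -0.249] turn [-0.001  0.001  0.803]
t 0.1 stand xyz [0.5918 0.3889 0.1867] F [-0.6 -0.   0.9]
shift [-2.316 -2.271 -0.249] turn [-1.000e-03 -1.000e-03 -1.197e+00]
```

```bash
python3 -m inch '[[0,0,0,-0.28,0,0,0],[0,0,0,-0.28,0,0,0],[0,-0.9,-0.85,-0.28,0,0,0.8],[0,-0.9,-0.85,-0.28,0,0,0.8],[0,-0.9,-0.85,-0.28,0,0,0.8],[0,-0.9,-0.85,-0.28,0,0,0.8],[0,-0.9,-0.85,-0.28,0,0,0.8],[0,-0.9,-0.85,-0.28,0,0,0.8],[0,-0.9,-0.85,-0.28,0,0,0.8],[0,-0.9,-0.85,-0.28,0,0,0.8],[0,-0.9,-0.85,-0.28,0,0,0.8],[0,-0.9,-0.85,-0.28,0,0,0.8],[0,-0.9,-0.85,-0.28,0,0,0.8],[0,-0.9,-0.85,-0.28,0,0,0.8]]'
python3 -c "
from g import *
to(W(-.125,.01,.25))"
```

```text
time_s: 1.27
tcp_pos: [0.381, 0.3109, 0.2572]
tool_rot: [-3.141, 0.001, 1.477]
ft_force: [0.3, -0.8, 0.1]
opening: 0.0471
grasp_force: 0.0
t 1.2667 stand xyz [0.3215 0.2393 0.2572] F [ 0.3 -0.8  0.1]
shift [-1.794  0.902  0.03 ] turn [-0.     0.     0.005]
```

```bash
python3 -m inch '[[0,-0.9,0.45,0,0,0,0],[0,-0.9,0.45,0,0,0,0],[0,-0.9,0.45,0,0,0,0],[0,-0.9,0.45,0,0,0,0],[0,-0.9,0.45,0,0,0,0],[0,-0.9,0.45,0,0,0,0],[0,-0.9,0.45,0,0,0,0],[0,-0.9,0.45,0,0,0,0]]'
python3 -m inch '[[0,-0.9,0.45,0,0,0,0],[0,-0.9,0.45,0,0,0,0],[0,-0.9,0.45,0,0,0,0],[0,-0.9,0.45,0,0,0,0],[0,-0.9,0.45,0,0,0,0],[0,-0.9,0.45,0,0,0,0],[0,-0.9,0.45,0,0,0,0],[0,-0.9,0.45,0,0,0,0],[0,-0.9,0.45,0,0,0,0]]'
python3 -c "
from g import *
to(W(-.125,.01,.058))"
```

```text
time_s: 1.93
tcp_pos: [0.4719, 0.0735, 0.2575]
tool_rot: [3.141, 0.001, 1.47]
ft_force: [0.2, 0.3, 0.2]
opening: 0.0467
grasp_force: 0.0
time_s: 2.68
tcp_pos: [0.5614, -0.1561, 0.2567]
tool_rot: [-3.14, -0.002, 1.477]
ft_force: [-0.5, 1.6, 0.5]
opening: 0.0467
grasp_force: 0.0
t 2.6833 stand xyz [-0.1245  0.0119  0.2567] F [-0.5  1.6  0.5]
shift [-0.004  0.009  0.795] turn [-0.001 -0.001  0.006]
```

```bash
python3 -m inch '[[0,0,0,0.4,0,0,0],[0,0,0,0.4,0,0,0],[0,0,0,0.4,0,0,0],[0,0,0,0.6,0,0,0],[0,0,0,0.6,0,0,0],[0,0,0,0.7,0,0,0],[0,0,0,0.75,0,0,0],[0,0,0,0.79,0,0,0],[0,0,0,0.79,0,0,0],[0,0,0,0.79,0,0,0]]'
python3 - <<'E'
from g import *
to(W(-.085,.01,.058))
snap('scene','s1.png');c=snap('top','t1.png')
a=cv2.imread('pics/top0.png')
b=cv2.imread('pics/s1.png')[145:220,225:335]; t=c['color'][125:195,210:325]
i=[cv2.resize(x,(770,290 if 0 else 299),interpolation=cv2.INTER_CUBIC) if 0 else cv2.resize(x,(440,300),interpolation=cv2.INTER_CUBIC) for x in(b,t)]
cv2.imwrite('pics/d1.png',np.vstack(i))
E
```

```text
time_s: 3.52
tcp_pos: [0.5618, -0.1578, 0.0606]
tool_rot: [3.141, -0.001, 1.475]
ft_force: [0.1, -0.5, 1.0]
opening: 0.047
grasp_force: 0.0
t 3.5167 stand xyz [-0.1261  0.0113  0.0606] F [ 0.1 -0.5  1. ]
shift [0.164 0.006 0.011] turn [ 0.    -0.     0.004]
```

View pics/d1.png

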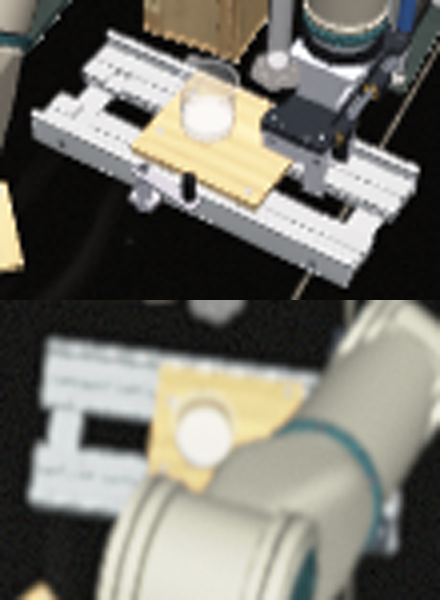

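The fingers are down between the fences, just behind the board's rear edge at about (300,175) in the upper half. Starting the slow push.

```bash
python3 -m inch '[[0,0.04,0,0.012,0,0,0],[0,0.08,0,0.012,0,0,0],[0,0.11,0,0.012,0,0,0],[0,0.13,0,0.012,0,0,0],[0,0.14,0,0.012,0,0,0],[0,0.148,0,0.012,0,0,0],[0,0.156,0,0.012,0,0,0],[0,0.164,0,0.012,0,0,0],[0,0.172,0,0.012,0,0,0],[0,0.18,0,0.012,0,0,0],[0,0.188,0,0.012,0,0,0],[0,0.196,0,0.012,0,0,0],[0,0.204,0,0.012,0,0,0],[0,0.212,0,0.012,0,0,0],[0,0.22,0,0.012,0,0,0],[0,0.228,0,0.012,0,0,0],[0,0.236,0,0.012,0,0,0],[0,0.244,0,0.012,0,0,0],[0,0.252,0,0.012,0,0,0],[0,0.26,0,0.012,0,0,0]]'
python3 -c "
from g import *
to(W(0,.01,.058))"
```

```text
time_s: 5.28
tcp_pos: [0.5677, -0.094, 0.0569]
tool_rot: [-3.142, -0.0, 1.473]
ft_force: [0.3, -0.4, -0.9]
opening: 0.0468
grasp_force: 0.0
t 5.2833 stand xyz [-0.062   0.012   0.0569] F [ 0.3 -0.4 -0.9]
shift [ 0.248  0.009 -0.004] turn [-0.    -0.     0.003]
```

```bash
python3 -m inch '[[0,0.008,0,0,0,0,0],[0,0.016,0,0,0,0,0],[0,0.024,0,0,0,0,0],[0,0.032,0,0,0,0,0],[0,0.04,0,0,0,0,0]]'
python3 - <<'E'
from g import *
to(W(0,.01,.058))
c=snap('scene','s2.png')
cv2.imwrite('pics/d2.png',cv2.resize(c['color'][145:220,225:335],(770,525),interpolation=cv2.INTER_CUBIC))
E
```

```text
time_s: 5.7
tcp_pos: [0.5687, -0.084, 0.0569]
tool_rot: [-3.142, -0.0, 1.473]
ft_force: [0.0, -0.5, 0.1]
opening: 0.047
grasp_force: 0.0
t 5.7 stand xyz [-0.0521  0.0121  0.0569] F [ 0.  -0.5  0.1]
shift [ 0.208  0.009 -0.004] turn [-0.    -0.     0.003]
```

View pics/d2.png

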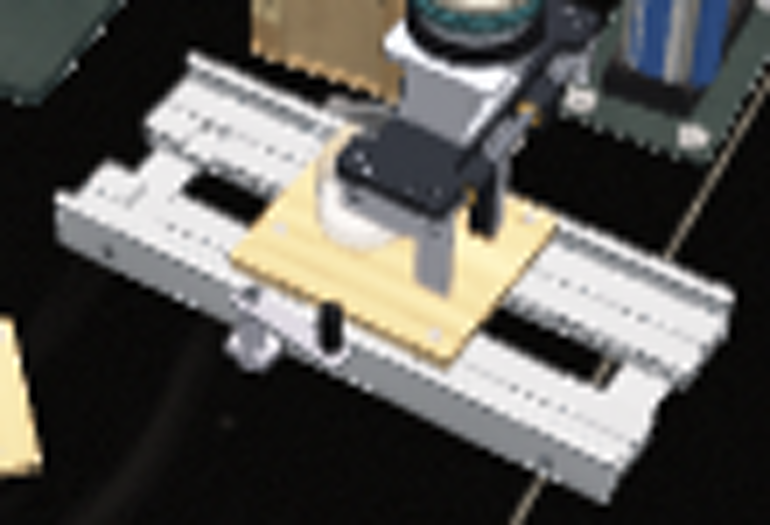

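```bash
python3 - <<'E'
from g import *
S=dict(np.load('pics/s2.png.npz')); o=get_obs(); p=np.array(o['tcp_pos'])
crop=lambda P:((proj(S,P)-[224.5,144.5])*7-.5).round(0).tolist()
for z in(.038,.057,.08): print(z,crop([[*(p[:2]+s*ey),z] for s in(.03,-.03)]))
for x in(-.077,-.002,.073): print(x,crop([W(x,.065,.056),W(x,-.065,.056)]))
E
```

```text
0.038 [[428.0, 338.0], [480.0, 274.0]]
0.057 [[429.0, 316.0], [482.0, 252.0]]
0.08 [[431.0, 290.0], [484.0, 225.0]]
-0.077 [[447.0, 361.0], [559.0, 221.0]]
-0.002 [[335.0, 308.0], [450.0, 172.0]]
0.073 [[226.0, 256.0], [344.0, 125.0]]
```

```bash
python3 - <<'E'
from g import *
S=dict(np.load('pics/s1.png.npz')); p=np.array([.5618,-.1578])
crop=lambda P:((proj(S,P)-[224.5,144.5])*[4,4]-.5).round(0).tolist()
for z in(.04,.057,.08): print(z,crop([[*(p[:2]+s*ey),z] for s in(.03,-.03)]))
E
python3 -m inch '[[1,0,0,-0.06,0,0,0],[1,0,0,-0.06,0,0,0],[1,0,0,-0.06,0,0,0],[1,0,0,-0.06,0,0,0],[1,0,0,-0.06,0,0,0],[1,0,0,-0.06,0,0,0],[-1,0,0,-0.06,0,0,0],[-1,-0.15,0,-0.06,0,0,0],[-1,-0.28,0,-0.06,0,0,0],[-1,-0.28,0,-0.06,0,0,0],[-1,-0.28,0,-0.06,0,0,0],[-1,-0.28,0,-0.06,0,0,0],[-1,-0.28,0,-0.06,0,0,0]]'
python3 - <<'E'
from g import *
to(W(-.118,0,.058))
c=snap('scene','s3.png')
cv2.imwrite('pics/d3.png',cv2.resize(c['color'][145:220,225:335],(770,525),interpolation=cv2.INTER_CUBIC))
p=np.array(get_obs()['tcp_pos']); print(p,get_obs()['opening'])
crop=lambda P:((proj(c,P)-[224.5,144.5])*7-.5).round(0).tolist()
for z in(.05,.07,.09): print(z,crop([[*p[:2],z]]))
E
```

```text
0.04 [[309.0, 222.0], [338.0, 184.0]]
0.057 [[310.0, 211.0], [340.0, 173.0]]
0.08 [[312.0, 195.0], [341.0, 157.0]]
time_s: 6.83
tcp_pos: [0.5619, -0.1522, 0.0716]
tool_rot: [-3.141, -0.001, 1.475]
ft_force: [0.9, -0.0, 0.2]
opening: 0.0436
grasp_force: 0.0
t 6.8333 stand xyz [-0.1206  0.0118  0.0716] F [ 0.9 -0.   0.2]
shift [0.01  0.047 0.055] turn [-0.    -0.001  0.004]
[ 0.56200931 -0.15206603  0.07168882] 0.03970274829333584
0.05 [[559.0, 340.0]]
0.07 [[562.0, 317.0]]
0.09 [[564.0, 293.0]]
```

View pics/d3.png

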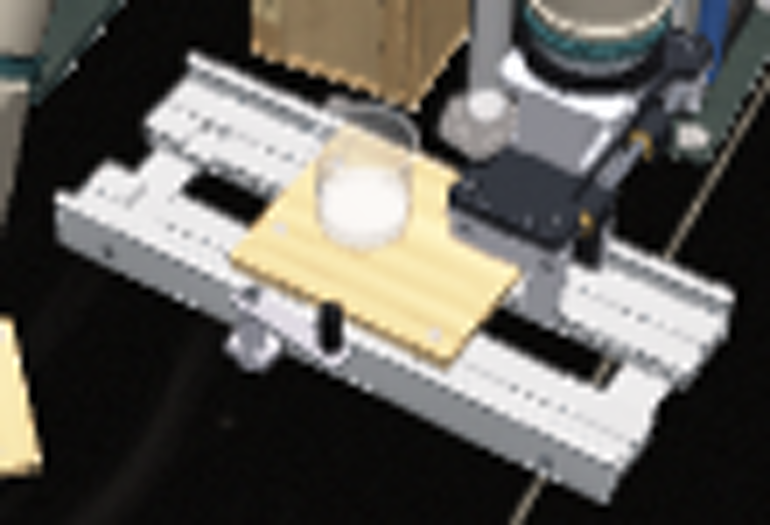

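The fingertips sit visibly higher than the reported TCP implies: the near finger's bottom is at about (545,318). I'll centre and close the fingers, then measure the tip height by image differencing.

```bash
python3 -m inch '[[-1,0,0.047,0,0,0,0],[-1,0,0.047,0,0,0,0],[-1,0,0.047,0.05,0,0,0],[-1,0,0.047,0.08,0,0,0],[-1,0,0.047,0.08,0,0,0],[-1,0,0.047,0.08,0,0,0],[-1,0,0.047,0.08,0,0,0],[-1,0,0.047,0.08,0,0,0],[-1,0,0.047,0.08,0,0,0]]'
cat > tip.py <<'E'
from g import *
import sys
def tip(f):
    c=snap('scene',f); d=cv2.absdiff(c['color'],cv2.imread('pics/scene0.png')).max(2)>25
    p=np.array(get_obs()['tcp_pos']); print(p,get_obs()['opening'],L(p).round(4))
    for z in(0.02,.04,.06,.08): print(z,proj(c,[[*p[:2],z]])[0].round(1))
    u0=int(proj(c,[[*p[:2],.05]])[0][0])
    for u in range(u0-7,u0+8): 
        r=np.where(d[:215,u])[0]; print(u,r.max() if len(r) else None,end='; ')
tip(sys.argv[1])
E
python3 tip.py s4.png
```

```text
time_s: 7.63
tcp_pos: [0.5736, -0.1552, 0.0522]
tool_rot: [3.141, 0.0, 1.473]
ft_force: [-1.0, 0.2, -0.2]
opening: 0.0006
grasp_force: 0.0
[ 0.57363956 -0.1551891   0.05223528] 0.00025829521549785173 [-0.1223 -0.0002  0.0522]
0.02 [305.8 196.3]
0.04 [306.2 193.1]
0.06 [306.5 189.8]
0.08 [306.9 186.5]
299 184; 300 184; 301 185; 302 185; 303 186; 304 187; 305 188; 306 188; 307 189; 308 189; 309 189; 310 186; 311 183; 312 176; 313 176;
```

```bash
python3 -m inch '[[-1,0,0,0.04,0,0,0],[-1,0,0,0.08,0,0,0],[-1,0,0,0.11,0,0,0],[-1,0,0,0.13,0,0,0],[-1,0,0,0.13,0,0,0],[-1,0,0,0.13,0,0,0]]'
python3 tip.py s5.png; python3 -c "
import cv2
a=cv2.imread('pics/s5.png')[145:220,225:335];cv2.imwrite('pics/d5.png',cv2.resize(a,(770,525),interpolation=cv2.INTER_CUBIC))"
```

```text
time_s: 8.18
tcp_pos: [0.5731, -0.1551, 0.0188]
tool_rot: [-3.14, -0.0, 1.473]
ft_force: [0.2, -0.4, -0.1]
opening: 0.0007
grasp_force: 0.0
[ 0.57344269 -0.15519225  0.0192431 ] 0.00042094176024869894 [-0.1223  0.      0.0192]
0.02 [305.8 196.3]
0.04 [306.1 193.1]
0.06 [306.5 189.8]
0.08 [306.9 186.5]
299 191; 300 191; 301 192; 302 192; 303 193; 304 194; 305 194; 306 195; 307 195; 308 194; 309 192; 310 189; 311 183; 312 183; 313 183;
```

View pics/d5.png

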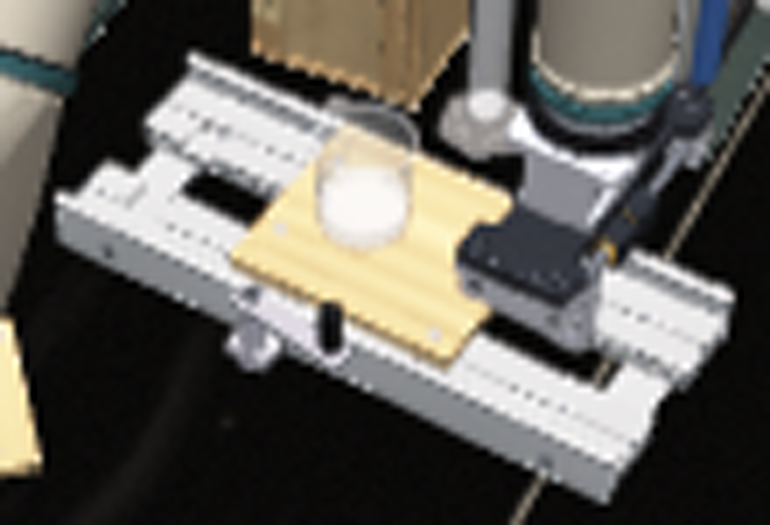

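```bash
python3 - <<'E'
from g import *
S=dict(np.load('pics/s5.png.npz')); S3=dict(np.load('pics/s3.png.npz')); S2=dict(np.load('pics/s2.png.npz'))
cs=lambda x,y:(224.5+(x+.5)/7,144.5+(y+.5)/7)
def show(n,c,t,pts):
    print(n,'minus tcp')
    for p in pts: print(p,[ (L(ray(c,cs(*p),t[2]+dz))[:2]*1000-np.array(t[:2])*1000).round().tolist() for dz in(0.,.02,.04,.06,.08)])
show('s5',S,(-.1223,0,.019),[(458,270),(462,292),(575,350),(600,330),(515,207),(585,300)])
show('s3',S3,(-.1206,.0118,.0717),[(450,205),(455,230),(560,250),(525,310),(560,322),(590,265)])
show('s2',S2,(-.0521,.0121,.0569),[(338,160),(342,190),(455,215),(420,285),(447,297),(485,238)])
E
```

```text
s5 minus tcp
(458, 270) [[92.0, -29.0], [83.0, -13.0], [74.0, 4.0], [66.0, 20.0], [57.0, 36.0]]
(462, 292) [[80.0, -15.0], [72.0, 1.0], [64.0, 17.0], [55.0, 33.0], [47.0, 49.0]]
(575, 350) [[2.0, -11.0], [-5.0, 5.0], [-13.0, 21.0], [-20.0, 37.0], [-27.0, 53.0]]
(600, 330) [[-3.0, -33.0], [-10.0, -17.0], [-17.0, -0.0], [-24.0, 16.0], [-31.0, 33.0]]
(515, 207) [[89.0, -93.0], [80.0, -76.0], [72.0, -58.0], [63.0, -41.0], [55.0, -24.0]]
(585, 300) [[16.0, -49.0], [8.0, -32.0], [1.0, -16.0], [-6.0, 1.0], [-14.0, 18.0]]
s3 minus tcp
(450, 205) [[98.0, -40.0], [89.0, -23.0], [80.0, -6.0], [71.0, 11.0], [62.0, 28.0]]
(455, 230) [[85.0, -24.0], [76.0, -7.0], [67.0, 9.0], [58.0, 26.0], [50.0, 43.0]]
(560, 250) [[26.0, -43.0], [18.0, -26.0], [10.0, -9.0], [2.0, 8.0], [-6.0, 25.0]]
(525, 310) [[20.0, 8.0], [12.0, 24.0], [4.0, 41.0], [-4.0, 57.0], [-11.0, 73.0]]
(560, 322) [[-2.0, 5.0], [-9.0, 22.0], [-16.0, 38.0], [-24.0, 54.0], [-31.0, 71.0]]
(590, 265) [[5.0, -42.0], [-2.0, -25.0], [-10.0, -8.0], [-17.0, 9.0], [-25.0, 26.0]]
s2 minus tcp
(338, 160) [[112.0, -49.0], [101.0, -32.0], [91.0, -15.0], [81.0, 2.0], [71.0, 19.0]]
(342, 190) [[96.0, -29.0], [86.0, -12.0], [76.0, 4.0], [66.0, 21.0], [56.0, 38.0]]
(455, 215) [[29.0, -47.0], [20.0, -31.0], [11.0, -14.0], [2.0, 3.0], [-7.0, 20.0]]
(420, 285) [[18.0, 12.0], [9.0, 28.0], [0.0, 44.0], [-8.0, 60.0], [-17.0, 76.0]]
(447, 297) [[-0.0, 11.0], [-9.0, 27.0], [-17.0, 43.0], [-26.0, 59.0], [-34.0, 75.0]]
(485, 238) [[5.0, -41.0], [-4.0, -24.0], [-12.0, -7.0], [-21.0, 10.0], [-29.0, 26.0]]
```

In this picture the near finger's tip is at about (575,350). Together with the earlier pictures, this puts the real tip about 25 mm above the reported TCP, which explains why it passed over the board. I'll lower 9 mm more and push.

```bash
python3 -m inch '[[-1,0,0,0.036,0,0,0],[-1,0,0,0.036,0,0,0],[-1,0.04,0,0.036,0,0,0],[-1,0.08,0,0.036,0,0,0],[-1,0.1,0,0.036,0,0,0],[-1,0.12,0,0.036,0,0,0],[-1,0.128,0,0.036,0,0,0],[-1,0.136,0,0.036,0,0,0],[-1,0.144,0,0.036,0,0,0],[-1,0.152,0,0.036,0,0,0],[-1,0.16,0,0.036,0,0,0],[-1,0.168,0,0.036,0,0,0],[-1,0.176,0,0.036,0,0,0],[-1,0.184,0,0.036,0,0,0],[-1,0.192,0,0.036,0,0,0]]'
cat > bd.py <<'E'
from g import *
import sys
o=get_obs(); print(L(o['tcp_pos']).round(4),np.round(o['ft_force'],1),o['time_s'])
c=snap('scene',sys.argv[1]); im=cv2.cvtColor(c['color'],cv2.COLOR_BGR2HSV)
# board top sampled along lines of stand x
for y in(.055,.045):
  for z in(.056,.049):
    xs=np.arange(-.14,.2,.0025); uv=proj(c,[W(x,y,z) for x in xs]).astype(np.float32)
    s=cv2.remap(im,uv[:,0].copy()[None],uv[:,1].copy()[None],cv2.INTER_LINEAR)[0]
    w=(s[:,1]>60)&(s[:,0]>12)&(s[:,0]<35)&(s[:,2]>120); print('y',y,'z',z,'wood x',xs[w].min().round(4),xs[w].max().round(4),w.sum())
E
python3 bd.py s6.png
```

```text
time_s: 9.48
tcp_pos: [0.5783, -0.1077, 0.0106]
tool_rot: [3.141, 0.001, 1.473]
ft_force: [0.1, -3.3, 1.1]
opening: 0.0003
grasp_force: 1.6
[-0.0746  0.      0.0106] [ 0.1 -3.3  1.1] 9.4833
y 0.055 z 0.056 wood x -0.065 0.08 55
y 0.055 z 0.049 wood x -0.065 0.085 61
y 0.045 z 0.056 wood x -0.0675 0.08 60
y 0.045 z 0.049 wood x -0.0625 0.085 56
```

Contact: 3.3 N and the board is moving. Continuing.

```bash
python3 -m inch '[[-1,0.009,0,0,0,0,0],[-1,0.018,0,0,0,0,0],[-1,0.027,0,0,0,0,0],[-1,0.036,0,0,0,0,0],[-1,0.045,0,0,0,0,0],[-1,0.054,0,0,0,0,0],[-1,0.063,0,0,0,0,0],[-1,0.072,0,0,0,0,0],[-1,0.081,0,0,0,0,0],[-1,0.09,0,0,0,0,0],[-1,0.099,0,0,0,0,0],[-1,0.108,0,0,0,0,0],[-1,0.117,0,0,0,0,0],[-1,0.126,0,0,0,0,0],[-1,0.135,0,0,0,0,0],[-1,0.144,0,0,0,0,0],[-1,0.153,0,0,0,0,0],[-1,0.162,0,0,0,0,0],[-1,0.171,0,0,0,0,0],[-1,0.18,0,0,0,0,0]]'
python3 bd.py s7.png
```

```text
time_s: 11.2
tcp_pos: [0.5825, -0.0621, 0.0104]
tool_rot: [-3.141, -0.0, 1.473]
ft_force: [-0.6, -4.7, 4.2]
opening: 0.0002
grasp_force: 2.4
[-0.0289  0.0005  0.0104] [-0.6 -4.7  4.2] 11.2
y 0.055 z 0.056 wood x -0.0225 0.1275 57
y 0.055 z 0.049 wood x -0.0175 0.13 60
y 0.045 z 0.056 wood x -0.0225 0.1275 61
y 0.045 z 0.049 wood x -0.0175 0.13 56
```

```bash
python3 -m inch '[[-1,0.006,0,0,0,0,0],[-1,0.012,0,0,0,0,0],[-1,0.018,0,0,0,0,0],[-1,0.024,0,0,0,0,0],[-1,0.03,0,0,0,0,0],[-1,0.036,0,0,0,0,0],[-1,0.042,0,0,0,0,0],[-1,0.048,0,0,0,0,0],[-1,0.054,0,0,0,0,0],[-1,0.06,0,0,0,0,0],[-1,0.066,0,0,0,0,0],[-1,0.072,0,0,0,0,0],[-1,0.078,0,0,0,0,0],[-1,0.084,0,0,0,0,0],[-1,0.09,0,0,0,0,0],[-1,0.096,0,0,0,0,0],[-1,0.1,0,0,0,0,0],[-1,0.104,0,0,0,0,0],[-1,0.108,0,0,0,0,0],[-1,0.112,0,0,0,0,0]]'
python3 bd.py s8.png
python3 -m inch '[[-1,0.004,0,0,0,0,0],[-1,0.008,0,0,0,0,0],[-1,0.012,0,0,0,0,0],[-1,0.016,0,0,0,0,0],[-1,0.02,0,0,0,0,0]]'
python3 bd.py s9.png
```

```text
time_s: 12.92
tcp_pos: [0.5852, -0.0343, 0.0103]
tool_rot: [-3.141, -0.0, 1.473]
ft_force: [-0.5, -2.7, -1.4]
opening: 0.0004
grasp_force: 1.1
[-0.0009  0.0007  0.0103] [-0.5 -2.7 -1.4] 12.9167
y 0.055 z 0.056 wood x 0.0075 0.155 56
y 0.055 z 0.049 wood x 0.01 0.1575 60
y 0.045 z 0.056 wood x 0.0075 0.155 60
y 0.045 z 0.049 wood x 0.01 0.1575 56
time_s: 13.38
tcp_pos: [0.5857, -0.0294, 0.0104]
tool_rot: [-3.141, -0.0, 1.473]
ft_force: [-0.2, -1.9, -0.9]
opening: 0.0003
grasp_force: 0.9
[0.0041 0.0007 0.0104] [-0.2 -1.9 -0.9] 13.3833
y 0.055 z 0.056 wood x 0.01 0.16 57
y 0.055 z 0.049 wood x 0.015 0.165 61
y 0.045 z 0.056 wood x 0.0125 0.16 60
y 0.045 z 0.049 wood x 0.015 0.1625 56
```

```bash
for i in 1 ; do python3 -m inch '[[-1,0.003,0,0,0,0,0],[-1,0.006,0,0,0,0,0],[-1,0.009,0,0,0,0,0],[-1,0.012,0,0,0,0,0]]' | grep -E 'pos|ft'; done
python3 bd.py s10.png
```

```text
tcp_pos: [0.5861, -0.0267, 0.0105]
ft_force: [0.2, -1.7, -1.2]
[0.0068 0.0006 0.0105] [ 0.2 -1.7 -1.2] 13.7667
y 0.055 z 0.056 wood x 0.01 0.1575 57
y 0.055 z 0.049 wood x 0.015 0.1625 56
y 0.045 z 0.056 wood x 0.01 0.1575 60
y 0.045 z 0.049 wood x 0.0125 0.1625 61
```

```bash
python3 -m inch '[[-1,0.003,0,0,0,0,0],[-1,0.006,0,0,0,0,0],[-1,0.009,0,0,0,0,0],[-1,0.012,0,0,0,0,0]]' | grep -E 'pos|ft'
python3 bd.py s11.png
```

```text
tcp_pos: [0.5864, -0.0237, 0.0105]
ft_force: [0.1, -1.9, -0.6]
[0.0097 0.0006 0.0105] [ 0.1 -1.9 -0.6] 14.15
y 0.055 z 0.056 wood x 0.015 0.1625 56
y 0.055 z 0.049 wood x 0.0175 0.165 56
y 0.045 z 0.056 wood x 0.0125 0.1625 61
y 0.045 z 0.049 wood x 0.0175 0.165 60
```

```bash
python3 -m inch '[[-1,0.002,0,0,0,0,0],[-1,0.004,0,0,0,0,0],[-1,0.006,0,0,0,0,0],[-1,0.008,0,0,0,0,0]]' | grep -E 'pos|ft'
python3 - <<'E'
from g import *
def prof(f):
    c=dict(np.load('pics/'+f+'.npz')); im=cv2.cvtColor(c['color'],cv2.COLOR_BGR2HSV).astype(np.float32)
    # far & near board edges in y at z=.056 plane, away from the fingers
    r=[]
    for x in(.08,.10,.14):
        ys=np.arange(-.09,.1,.001); uv=proj(c,[W(x,y,.056) for y in ys]).astype(np.float32)
        s=cv2.remap(im,uv[:,0].copy()[None],uv[:,1].copy()[None],cv2.INTER_LINEAR)[0]
        w=(s[:,1]>60)&(s[:,2]>100); r.append((ys[w].min().round(3),ys[w].max().round(3)))
    print(f,r)
snap('scene','s12.png')
for f in('s7.png','s8.png','s9.png','s10.png','s11.png','s12.png'): prof(f)
E
python3 bd.py s13.png
```

```text
tcp_pos: [0.5864, -0.023, 0.0105]
ft_force: [0.1, -6.4, -0.1]
s7.png [(np.float64(-0.062), np.float64(0.07)), (np.float64(0.014), np.float64(0.07)), (np.float64(-0.09), np.float64(-0.089))]
s8.png [(np.float64(-0.05), np.float64(0.071)), (np.float64(-0.063), np.float64(0.07)), (np.float64(0.0), np.float64(0.069))]
s9.png [(np.float64(0.017), np.float64(0.071)), (np.float64(-0.063), np.float64(0.07)), (np.float64(0.007), np.float64(0.069))]
s10.png [(np.float64(0.022), np.float64(0.07)), (np.float64(-0.057), np.float64(0.07)), (np.float64(-0.09), np.float64(0.072))]
s11.png [(np.float64(0.023), np.float64(0.07)), (np.float64(-0.058), np.float64(0.07)), (np.float64(-0.09), np.float64(0.071))]
s12.png [(np.float64(0.025), np.float64(0.07)), (np.float64(-0.058), np.float64(0.07)), (np.float64(-0.09), np.float64(0.071))]
[0.0105 0.0006 0.0105] [-1.1 -4.8 -0. ] 14.5833
y 0.055 z 0.056 wood x 0.015 0.1625 57
y 0.055 z 0.049 wood x 0.0175 0.1675 56
y 0.045 z 0.056 wood x 0.015 0.1625 60
y 0.045 z 0.049 wood x 0.0175 0.165 60
```

The far edge's apparent shift at s10 and the force rise to 6.4 N show that the board has dropped in and hit the notches. Now I'll back off, lift, and move to the peg's near side.

```bash
python3 -m inch '[[-1,-0.02,0,0,0,0,0],[-1,-0.06,0,0,0,0,0],[-1,-0.1,0,0,0,0,0],[-1,-0.1,0,0,0,0,0],[-1,-0.1,0,-0.15,0,0,0],[-1,-0.1,0,-0.3,0,0,0],[-1,-0.1,0,-0.42,0,0,0],[-1,-0.1,0,-0.42,0,0,0],[-1,-0.11,-0.15,-0.42,0,0,0],[-1,-0.11,-0.3,-0.42,0,0,0],[-1,-0.11,-0.45,-0.42,0,0,0],[-1,-0.11,-0.54,-0.42,0,0,0],[-1,-0.11,-0.54,-0.42,0,0,0],[-1,-0.11,-0.54,-0.42,0,0,0]]'
python3 - <<'E'
from g import *
to(W(-.018,.13,.04))
c=snap('scene','s14.png')
cv2.imwrite('pics/d14.png',cv2.resize(c['color'][145:220,225:335],(770,525),interpolation=cv2.INTER_CUBIC))
crop=lambda P:((proj(c,P)-[224.5,144.5])*7-.5).round(0).tolist()
for a in(-.1,0,.1): print(a,crop([W(.04-.06*np.cos(a),.087-.06*np.sin(a),z) for z in(.0575,.0915)]))
E
```

```text
time_s: 15.8
tcp_pos: [0.4489, -0.0355, 0.1155]
tool_rot: [-3.141, -0.001, 1.473]
ft_force: [0.4, 1.4, 0.8]
opening: 0.0004
grasp_force: 0.0
t 15.8 stand xyz [-0.016   0.1362  0.1155] F [0.4 1.4 0.8]
shift [-0.008  0.025  0.302] turn [-0.    -0.001  0.003]
-0.1 [[335.0, 350.0], [336.0, 310.0]]
0 [[341.0, 343.0], [342.0, 303.0]]
0.1 [[347.0, 336.0], [348.0, 296.0]]
```

View pics/d14.png

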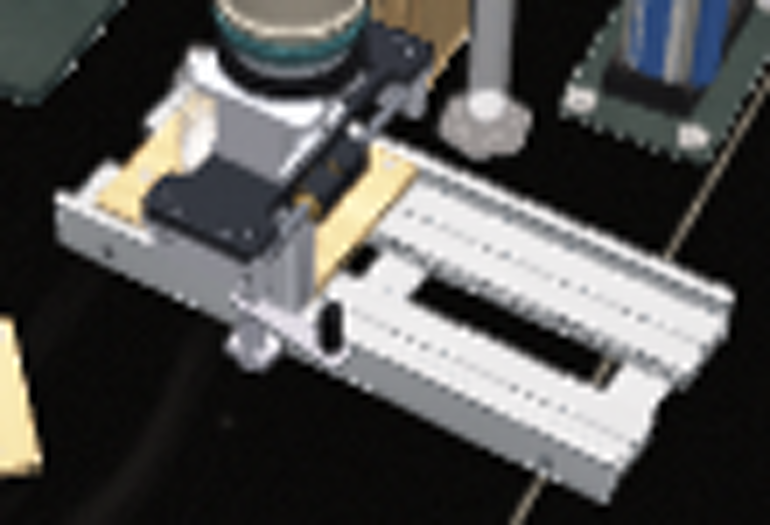

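The board is seated, with the beaker standing at about (200,130). The peg is at (330,325), so the keeper is at about -0.1 rad, and the tip is clear on its near side. Working out the arc next.

```bash
python3 -m inch '[[-1,0,0,0.1,0,0,0],[-1,0,0,0.2,0,0,0],[-1,0,0,0.26,0,0,0],[-1,0,0,0.282,0,0,0],[-1,0,0,0.282,0,0,0],[-1,0,0,0.282,0,0,0]]' | grep -E 'pos|ft'
python3 - <<'E'
from g import *
p=L(get_obs()['tcp_pos']); print(p)
for i,a in enumerate(np.linspace(-.15,1.7,20)):
    s,c=np.sin(a),np.cos(a); d=min(8/max(abs(s),1e-3),12.5/max(c,1e-3))+7
    d/=1000; X=.04-.06*c-s*d; Y=.087-.06*s+c*d
    print(round(a,2),(round((X-p[0])/.25,3),round(-(Y-p[1])/.25,3)))
E
```

```text
tcp_pos: [0.4506, -0.0363, 0.045]
ft_force: [0.5, 0.2, 0.3]
[-0.01668998  0.13444121  0.04497116]
-0.15 (np.float64(0.001), np.float64(0.076))
-0.05 (np.float64(-0.009), np.float64(0.099))
0.04 (np.float64(-0.016), np.float64(0.123))
0.14 (np.float64(-0.022), np.float64(0.146))
0.24 (np.float64(-0.025), np.float64(0.169))
0.34 (np.float64(-0.027), np.float64(0.193))
0.43 (np.float64(-0.026), np.float64(0.215))
0.53 (np.float64(-0.024), np.float64(0.237))
0.63 (np.float64(-0.016), np.float64(0.264))
0.73 (np.float64(-0.003), np.float64(0.292))
0.82 (np.float64(0.011), np.float64(0.317))
0.92 (np.float64(0.027), np.float64(0.34))
1.02 (np.float64(0.045), np.float64(0.36))
1.12 (np.float64(0.064), np.float64(0.377))
1.21 (np.float64(0.085), np.float64(0.393))
1.31 (np.float64(0.106), np.float64(0.406))
1.41 (np.float64(0.128), np.float64(0.417))
1.51 (np.float64(0.151), np.float64(0.425))
1.6 (np.float64(0.174), np.float64(0.432))
1.7 (np.float64(0.198), np.float64(0.436))
```

```bash
python3 -m inch '[[-1,0,0.04,0,0,0,0],[-1,0,0.075,0,0,0,0],[-1,-0.009,0.1,0,0,0,0],[-1,-0.013,0.111,0,0,0,0],[-1,-0.016,0.123,0,0,0,0],[-1,-0.019,0.135,0,0,0,0],[-1,-0.022,0.146,0,0,0,0],[-1,-0.024,0.158,0,0,0,0],[-1,-0.025,0.169,0,0,0,0],[-1,-0.026,0.181,0,0,0,0],[-1,-0.027,0.193,0,0,0,0],[-1,-0.027,0.204,0,0,0,0],[-1,-0.026,0.215,0,0,0,0],[-1,-0.025,0.226,0,0,0,0],[-1,-0.024,0.237,0,0,0,0],[-1,-0.02,0.25,0,0,0,0],[-1,-0.016,0.264,0,0,0,0],[-1,-0.01,0.278,0,0,0,0],[-1,-0.003,0.292,0,0,0,0],[-1,-0.003,0.292,0,0,0,0]]'
python3 - <<'E'
from g import *
print(L(get_obs()['tcp_pos']))
c=snap('scene','s15.png')
for a in(0,.5,.7,.9): 
    uv=proj(c,[W(.04-.06*np.cos(a),.087-.06*np.sin(a),z) for z in(.062,.07,.08,.0905)]); print(a,[c['color'][int(round(v)),int(round(u))].tolist() for u,v in uv])
E
```

```text
time_s: 18.02
tcp_pos: [0.5234, -0.0435, 0.045]
tool_rot: [3.14, 0.0, 1.474]
ft_force: [0.1, 0.9, -0.6]
opening: 0.0004
grasp_force: 0.0
[-0.01640326  0.06124609  0.04499065]
0 [[123, 120, 116], [236, 236, 237], [235, 235, 236], [187, 184, 184]]
0.5 [[146, 140, 139], [145, 138, 137], [145, 138, 137], [145, 139, 137]]
0.7 [[145, 139, 138], [145, 139, 138], [145, 139, 137], [146, 139, 139]]
0.9 [[145, 138, 137], [145, 139, 138], [77, 71, 69], [53, 47, 46]]
```

The peg has left its parked place and is now behind the finger. Continuing along the arc to the stop.

```bash
python3 -m inch '[[-1,0.007,0.013,0,0,0,0],[-1,0.014,0.025,0,0,0,0],[-1,0.022,0.037,0,0,0,0],[-1,0.03,0.048,0,0,0,0],[-1,0.039,0.058,0,0,0,0],[-1,0.048,0.068,0,0,0,0],[-1,0.057,0.077,0,0,0,0],[-1,0.067,0.085,0,0,0,0],[-1,0.078,0.093,0,0,0,0],[-1,0.088,0.101,0,0,0,0],[-1,0.098,0.108,0,0,0,0],[-1,0.109,0.114,0,0,0,0],[-1,0.12,0.12,0,0,0,0],[-1,0.131,0.125,0,0,0,0],[-1,0.142,0.129,0,0,0,0],[-1,0.154,0.133,0,0,0,0],[-1,0.165,0.137,0,0,0,0],[-1,0.172,0.139,0,0,0,0],[-1,0.172,0.139,0,0,0,0]]' 
python3 -c "
from g import *
print(L(get_obs()['tcp_pos']))"
```

```text
time_s: 19.65
tcp_pos: [0.5606, -0.0048, 0.0449]
tool_rot: [-3.141, 0.001, 1.473]
ft_force: [-1.4, -1.7, -0.2]
opening: 0.0002
grasp_force: 1.1
[0.02589584 0.02817512 0.04493268]
```

```bash
python3 -m inch '[[-1,0.008,0.002,0,0,0,0],[-1,0.016,0.002,0,0,0,0],[-1,0.016,0.002,0,0,0,0]]' | grep -E 'pos|ft'
python3 -c "
from g import *
print(L(get_obs()['tcp_pos']))"
```

```text
tcp_pos: [0.5606, -0.0047, 0.0449]
ft_force: [-3.3, -9.1, 0.8]
[0.02607321 0.02819094 0.04494539]
```

The finger is at x = 26 mm and no longer advancing under 9 N, so this is the stop. Retreating and looking.

```bash
python3 -m inch '[[-1,-0.02,0,0,0,0,0],[-1,-0.06,0,0,0,0,0],[-1,-0.12,0,0,0,0,0],[-1,-0.16,0,0,0,0,0],[-1,-0.2,0,-0.15,0,0,0],[-1,-0.2,0,-0.3,0,0,0],[-1,-0.2,0,-0.45,0,0,0],[-1,-0.3,0,-0.6,0,0,0],[-1,-0.45,0,-0.6,0,0,0],[-1,-0.6,0,-0.6,0,0,0],[-1,-0.75,0,-0.6,0,0,0],[-1,-0.75,0,-0.6,0,0,0],[-1,-0.75,0,-0.6,0,0,0]]' | grep -E 'pos|ft|time'
python3 - <<'E'
from g import *
c=snap('scene','s16.png')
cv2.imwrite('pics/d16.png',cv2.resize(c['color'][145:220,225:335],(770,525),interpolation=cv2.INTER_CUBIC))
print(((proj(c,[W(.04-.06*np.cos(a),.087-.06*np.sin(a),.075) for a in(1.2,1.37,1.57)])-[224.5,144.5])*7-.5).round())
E
```

```text
time_s: 20.98
tcp_pos: [0.5429, -0.1901, 0.1954]
ft_force: [-0.4, 0.8, -0.3]
[[337. 235.]
 [325. 226.]
 [309. 216.]]
```

View pics/d16.png

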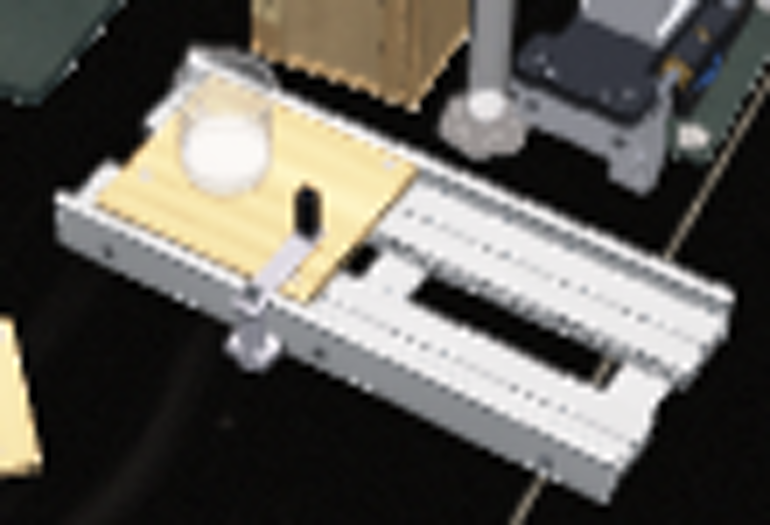

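The keeper lies across the board with its peg at (308,210), matching the 1.57 rad prediction of (309,216). The board is seated, the beaker stands, and the arm is clear.

```bash
python3 -c "
from cell import *
print(hand_in())"
```

```text
the job is handed in; nothing more can be done
None
```

The board is seated in its notches and the keeper is turned across it to its stop. The beaker is still standing on the board, and I handed the job in at about 21 s of the 54 s allowed; no verdict came back.

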